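# Shake the sealed tins and set the rattling one aside as evidence

## Task

Three sealed gift tins have come in for inspection and one of them has something small and heavy hidden loose inside. Take one tin at a time out of the wooden box, hold it roughly upright and shake it gently to feel whether a piece rolls about inside, until you have found it, and leave the others fully home in their own wells. Stand the one with the loose piece upright in the orange evidence tray; hold the thin sheet metal lightly, set everything down softly, don't bang the loose piece about and leave the rest of the desk as it is.

Things in the scene. Friction and masses are not known exactly. Their poses are not given: they have to be found in the camera images.
- giftbox: Dark wooden box base fixed to the desk, 100 (x) x 282 (y) x 24 mm; origin at the centre of its underside. Three square wells in a row along its y, at y = -88, 0 and 88 mm: 62 mm square, 18 mm deep, floor 6 mm above the desk. Each holds a tin, squared up with the box; the tins' tops stand 62 mm above the wood, 30 mm apart.
- tray: Orange open evidence tray fixed to the desk, 180 (x) x 150 (y) x 30 mm, walls and floor 4 mm thick, origin at the centre of its underside. Empty.
- tin_a_center (a point): The tin in the box's y = -88 mm well. Sealed green tin with brass lid, 58 x 58 mm, 80 mm high (86 with lid), sides along x and y, z up. This point is its centre, 40 mm above its underside. Shell 0.13 to 0.20 kg, contents 0.25 kg: in one tin, any of the three, a loose metal bead 29 mm across, which rolls up to 12 mm each way on the flat floor once the tin leans over 4 degrees and stays put when level; in the others a tight pack.
- tin_b_center (a point): The tin in the middle well. Sealed green tin with brass lid, 58 x 58 mm, 80 mm high (86 with lid), sides along x and y, z up. This point is its centre, 40 mm above its underside. Shell 0.13 to 0.20 kg, contents 0.25 kg: in one tin, any of the three, a loose metal bead 29 mm across, which rolls up to 12 mm each way on the flat floor once the tin leans over 4 degrees and stays put when level; in the others a tight pack.
- tin_c_center (a point): The tin in the y = 88 mm well. Sealed green tin with brass lid, 58 x 58 mm, 80 mm high (86 with lid), sides along x and y, z up. This point is its centre, 40 mm above its underside. Shell 0.13 to 0.20 kg, contents 0.25 kg: in one tin, any of the three, a loose metal bead 29 mm across, which rolls up to 12 mm each way on the flat floor once the tin leans over 4 degrees and stays put when level; in the others a tight pack.
- loupe: Bystander: black eye loupe, 38 mm across and 40 mm high, standing between box and tray; origin at its underside.
- stamp: Bystander: wooden hand stamp, 42 mm across, 78 mm high, at the far side; origin at its underside.
- ink_pad: Bystander: ink pad, 70 x 110 x 20 mm, at the far side; origin at its underside.
- torch: Bystander: black torch standing on its tail, 34 mm across, 115 mm high, at the far side; origin at its underside.
- mug: Bystander: blue mug, 78 mm across, 90 mm high, handle along its y, at the far side; origin at its underside.
There are look-alikes about, which are no part of the job. What is shaped like the part that bears tin_c_center but pink is not meant.

How it is judged:
By the outcome, as a careful person would: the job done as asked, in the order asked, and still so for the second after the job is handed in, with the robot touching nothing.
It also fails if it takes over 72 s, if anything falls off the work surface, if the arm or the gripper's body presses on something with over 40 N, if the wrist force passes 120 N, or if a joint passes its speed limit or range.

## Robot

A 7-joint arm with a two-finger parallel gripper is mounted at the origin on the work surface. World frame = base frame: x ahead of the robot, y to its left, z up, the work surface at z = 0. Lengths are in m, angles in rad, forces in N, time in s.
With the tool pointing down it reaches from about 0.425 to 0.95 m from the base axis. Payload 4.7 kg.
Tool frame: the origin (TCP) lies between the finger pads; the fingertips stand 25 mm ahead of it and the grasp point (between the pads) lies 6 mm ahead of it; x points along the fingers, z is the direction in which the jaws open and shut, and the axes are right-handed (so a half turn about x gives the same grasp; the last joint's range is limited). The gripper opens to 85 mm and grips with 20 to 120 N. Pads are 22 mm wide; open, the fingers measure 114 mm over their backs; the gripper's body (76 mm by 85 mm) begins 54 mm behind the grasp point. The pads swing forward as they close: fully open they stand 13 mm farther back than shut.
Start: joints at [1.261, 0.469, -0.049, 1.532, 0.024, 1.141, -0.082], TCP at [0.187, -0.649, 0.256] pointing down, gripper open.
Joint ranges: [-2.59, 2.59], [-0.33, 1.99], [-1.39, 1.29], [0.1, 2.45], [-1.04, 4.18], [0.21, 1.99], [-2.66, 2.66]. Speed limits (rad/s): [2.57, 2.57, 3.14, 3.14, 3.14, 3.14, 3.14].

## Interface

Orientations are given as a 3x3 rotation matrix whose columns are the frame's x, y, z axes.
In Python, from rig import * gives the robot as it stands. Calls block until the motion is done:
- movep(position, orientation): joint-space move of the TCP to a pose.
- move_l(position, attitude=None, feed=0.15, until_force=None): straight line of the TCP; attitude=None keeps the orientation; feed is the mean speed in m/s. With until_force (N) it stops when the force on the tool has changed by that much, and returns True; else False.
- move_joints(angles): joint-space move.
- command_gripper(opening, newtons=None): finger opening in m; newtons is the grip in N (None keeps the last); returns when the fingers have stopped.
- sleep(seconds).
- inverse_kinematics(position, orientation): joint angles nearest the present ones, or None.
- sense(): the state.
- camera(name): name is "scene" or "top" or "wrist"; returns (picture, depth): 400x640x3 uint8, red, green, blue; 400x640 float32, m along the optical axis (not along the pixel's ray), 0 where there is no reading.
- camera_params(name): a dict with "K" (3x3 intrinsics, pixels), "position" and "rotation" of the camera in the world; the wrist camera has in their place "tool_from_camera" (4x4, takes a point from camera to tool coordinates, whose origin is the TCP and whose axes are the tool frame's). Camera axes: x right, y down, z forward; pixel columns grow to the right and rows downward; lengths in m; the calibration is good to about 2 mm. The wrist camera is an equidistant fisheye: a pixel r from the principal point sees the ray r / f radians off the axis. A picture is of the moment at which its call begins: read the wrist's pose just before it. camera_params takes no time and is no camera call.
A pose or a line that the arm cannot do raises Unreachable and nothing moves.
- finish_job(): hands the job in, once; it reports no verdict.
The state is a dict: "time_s": time; "joint_pos": joint angles; "qd": joint speeds; "joint_efforts": joint torques, N m; "position": TCP position; "tcp_rot": TCP orientation; "wrist_force": force on the tool from outside, world axes, zero at the start; "ft_torque": the same for the moment, N m; "finger_gap": finger opening in m.
Only numpy, scipy, OpenCV 4.12 (cv2) and the standard library are available. Lean on these libraries where they do the work, as an engineer would, in place of code of your own. Each camera call takes 0.05 s, during which the arm holds its last target.

## Working session

There is one attempt and no reset: what is moved stays moved. The work goes in short steps, each a Python script; the robot and the scene stay as the last script left them, time stands still between calls to the robot, and variables do not carry over. Pictures are saved under pics/ and viewed, and the job is handed in when it is done.

```bash
ls; mkdir -p pics
python3 - <<'E'
from rig import *
import cv2, numpy as np
s=sense();print({k:np.round(v,3).tolist() for k,v in s.items()})
for n in ("scene","top"):
    p=camera_params(n);print(n,{k:np.round(v,4).tolist() for k,v in p.items()})
    im,d=camera(n);cv2.imwrite(f"pics/{n}0.png",im[:,:,::-1]);np.savez(f"{n}0.npz",im=im,d=d)
print(camera_params("wrist"))
E
```

```text
pics
{'time_s': 0.0, 'joint_pos': [1.261, 0.469, -0.049, 1.534, 0.024, 1.141, -0.082], 'qd': [-0.001, 0.001, -0.001, -0.0, 0.001, 0.002, 0.0], 'joint_efforts': [-0.0, -51.032, -0.047, -23.772, 0.011, 0.007, 0.0], 'position': [0.187, -0.648, 0.255], 'tcp_rot': [[-0.001, 0.961, 0.277], [0.002, 0.277, -0.961], [-1.0, -0.0, -0.002]], 'wrist_force': [-0.157, 0.326, -0.613], 'ft_torque': [0.024, -0.023, -0.022], 'finger_gap': 0.086}
scene {'K': [[472.4529, 0.0, 313.0717], [0.0, 472.4529, 201.2391], [0.0, 0.0, 1.0]], 'position': [1.2951, 0.5793, 0.7773], 'rotation': [[-0.5618, 0.5233, -0.6407], [0.8272, 0.3545, -0.4359], [-0.001, -0.7749, -0.6321]]}
top {'K': [[384.4227, 0.0, 323.8715], [0.0, 384.4227, 195.5029], [0.0, 0.0, 1.0]], 'position': [0.4258, 0.0714, 1.0783], 'rotation': [[-0.0116, -0.9885, 0.151], [-0.9999, 0.0096, -0.0139], [0.0123, -0.1511, -0.9884]]}
{'K': array([[309.70691629,   0.        , 318.70525585],
       [  0.        , 309.70691629, 201.00086669],
       [  0.        ,   0.        ,   1.        ]]), 'tool_from_camera': array([[ 1.75153962e-04, -2.99324101e-01,  9.54151483e-01,
        -1.18318778e-01],
       [-7.59774677e-05, -9.54151498e-01, -2.99324092e-01,
         7.64141776e-02],
       [ 9.99999982e-01, -2.00662129e-05, -1.89865302e-04,
        -4.37979558e-04],
       [ 0.00000000e+00,  0.00000000e+00,  0.00000000e+00,
         1.00000000e+00]])}
```

View pics/scene0.png

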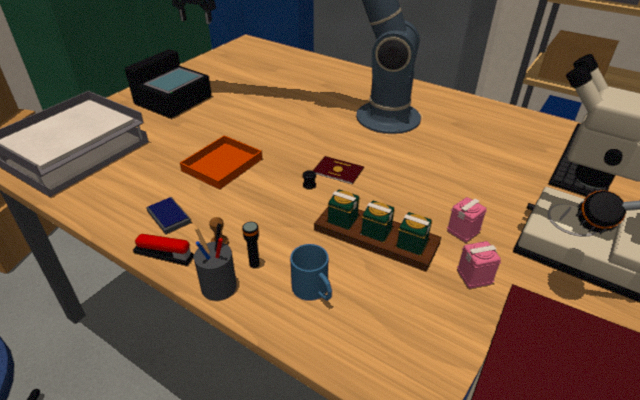

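View pics/top0.png

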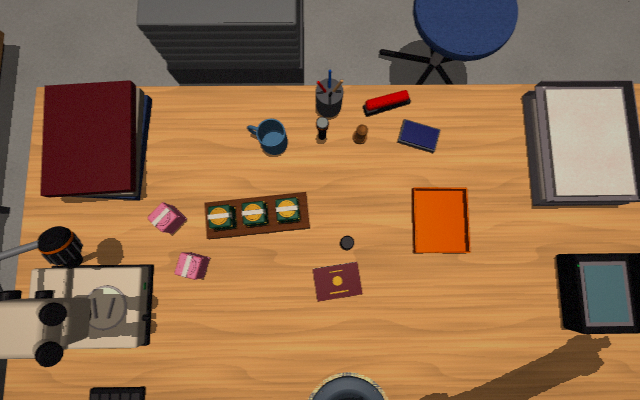

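Candidates: green tins in the wooden box at top px (220,216), (254,212), (288,208). The pink look-alikes at (165,217) and (191,265) are not wanted. Tray is at (440,220). Next I'll check a close crop and measure.

```bash
cat > h.py <<'E'
import numpy as np, cv2
from rig import *
def ray(name,u,v,z):
    p=camera_params(name);K=np.array(p["K"]);R=np.array(p["rotation"]);t=np.array(p["position"])
    d=R@np.linalg.inv(K)@np.array([u,v,1.]); return t+d*(z-t[2])/d[2]
def cloud(name,d):
    p=camera_params(name);K=np.array(p["K"]);R=np.array(p["rotation"]);t=np.array(p["position"])
    v,u=np.mgrid[:400,:640]; c=np.stack([(u-K[0,2])/K[0,0]*d,(v-K[1,2])/K[1,1]*d,d],-1); return c@R.T+t
E
python3 - <<'E'
from h import *
f=np.load("top0.npz");im=f["im"];d=f["d"]
cv2.imwrite("pics/crop1.png",cv2.resize(im[180:260,190:360,::-1],None,fx=4.5,fy=4.5,interpolation=cv2.INTER_CUBIC))
hsv=cv2.cvtColor(im,cv2.COLOR_RGB2HSV)
P=cloud("top",d)
# tray
m=((hsv[...,0]<14)&(hsv[...,1]>200)&(hsv[...,2]>120)).astype(np.uint8);m[:,:390]=0;m[:180]=0;m[260:]=0;m[:,490:]=0
c=max(cv2.findContours(m,0,2)[0],key=cv2.contourArea);r=cv2.minAreaRect(c);print("tray",r)
b=cv2.boxPoints(r);q=np.array([ray("top",*x,0.03) for x in b]);print(q.round(4),q.mean(0),[np.linalg.norm(q[i]-q[i-1]) for i in range(4)])
# box by depth-height region
sub=np.zeros((400,640),bool);sub[180:250,195:320]=1
h=P[...,2]
wood=sub&(h>0.014)&(d>0);
c=max(cv2.findContours(wood.astype(np.uint8),0,2)[0],key=cv2.contourArea);r=cv2.minAreaRect(c);print("box",r)
b=cv2.boxPoints(r);q=np.array([ray("top",*x,0.024) for x in b]);print(q.round(4),q.mean(0),[np.linalg.norm(q[i]-q[i-1]) for i in range(4)])
tops=(sub&(h>0.07)).astype(np.uint8)
for c in cv2.findContours(tops,0,2)[0]:
    if cv2.contourArea(c)<50: continue
    mm=np.zeros_like(tops);cv2.drawContours(mm,[c],-1,1,-1);pp=P[(mm>0)&(h>.07)]
    r=cv2.minAreaRect(c);z=np.percentile(pp[:,2],[10,50,90]);q=np.array([ray("top",*x,np.median(pp[:,2])) for x in cv2.boxPoints(r)])
    print(r,z.round(3),q.mean(0).round(4),[round(np.linalg.norm(q[i]-q[i-1]),3) for i in range(4)],pp.mean(0))
E
```

```text
tray ((442.0, 219.5), (65.0, 56.0), 90.0)
[[ 0.6074 -0.1938  0.03  ]
 [ 0.6059 -0.35    0.03  ]
 [ 0.4272 -0.3376  0.03  ]
 [ 0.4289 -0.1854  0.03  ]] [ 0.51737263 -0.26668772  0.03      ] [np.float64(0.1786608905344809), np.float64(0.15622672581934025), np.float64(0.1791714628156171), np.float64(0.1522469301463892)]
box ((255.66641235351562, 214.91445922851562), (36.463218688964844, 103.71998596191406), 83.82982635498047)
[[0.571  0.3924 0.024 ]
 [0.5994 0.1082 0.024 ]
 [0.4987 0.0979 0.024 ]
 [0.4715 0.3782 0.024 ]] [0.53515329 0.24416757 0.024     ] [np.float64(0.1005503919623668), np.float64(0.2856188369015987), np.float64(0.10123154039806558), np.float64(0.2816234954938025)]
((219.46340942382812, 216.17071533203125), (22.528032302856445, 24.957529067993164), 83.6598129272461) [0.082 0.088 0.093] [0.526  0.3272 0.0877] [np.float64(0.059), np.float64(0.064), np.float64(0.059), np.float64(0.064)] [0.52482646 0.32612161 0.09479715]
((252.73171997070312, 212.58535766601562), (22.528032302856445, 23.190624237060547), 83.6598129272461) [0.082 0.088 0.093] [0.5344 0.2418 0.088 ] [np.float64(0.059), np.float64(0.06), np.float64(0.059), np.float64(0.059)] [0.53435142 0.24157124 0.08770024]
((286.3231506347656, 208.9085235595703), (22.417600631713867, 22.748897552490234), 83.6598129272461) [0.083 0.088 0.093] [0.543  0.1552 0.0882] [np.float64(0.058), np.float64(0.059), np.float64(0.059), np.float64(0.058)] [0.54235932 0.15475678 0.09162475]
```

View pics/crop1.png

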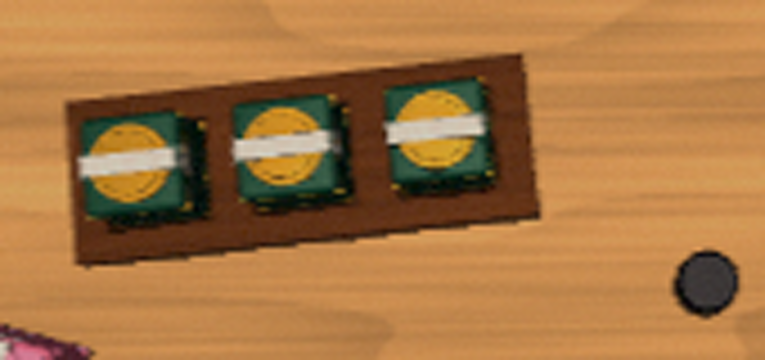

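The crop shows three green tins with brass discs squared up with the box, which is yawed about +5.7°. Their spacing is 86–88 mm and the box sizes match. I'll move above the middle tin and refine with the wrist camera.

```bash
cat >> h.py <<'E'
def Rg(psi,s=1):
    z=s*np.array([np.cos(psi),np.sin(psi),0]);x=np.array([0,0,-1.]);return np.column_stack([x,np.cross(z,x),z])
def wristcam(fn):
    s=sense();im,d=camera("wrist");p=camera_params("wrist");cv2.imwrite(fn,im[:,:,::-1])
    T=np.eye(4);T[:3,:3]=s["tcp_rot"];T[:3,3]=s["position"];T=T@np.array(p["tool_from_camera"]);return im,d,T,np.array(p["K"])
def wray(T,K,u,v,z):
    a=np.array([(u-K[0,2]),(v-K[1,2])]);r=np.hypot(*a);th=r/K[0,0]
    dc=np.array([*(a/max(r,1e-9)*np.sin(th)),np.cos(th)]);d=T[:3,:3]@dc;t=T[:3,3];return t+d*(z-t[2])/d[2]
E
python3 - <<'E'
from h import *
psi=.1
best=None
for s in (1,-1):
    q=inverse_kinematics([.5345,.243,.30],Rg(psi,s));print(s,None if q is None else np.round(q,2))
    if q is not None:
        q2=inverse_kinematics([.515,-.267,.2],Rg(psi,s));print(None if q2 is None else np.round(q2,2))
E
```

```text
1 [ 0.25  0.48 -1.04  1.65  0.43  1.26 -0.78]
[ 0.82  0.42 -0.54  1.8   0.26  0.98  0.28]
-1 [ 0.31  0.54 -1.17  1.65  0.51  1.3   2.29]
[ 0.34  0.37  0.09  1.83 -0.04  0.94 -2.6 ]
```

Run:
```python
from h import *
movep([.5345,.243,.30],Rg(.1))
im,d,T,K=wristcam("pics/w1.png");np.savez("w1.npz",im=im,d=d,T=T,K=K)
s=sense();print(s["time_s"],s["position"].__repr__(),np.round(s["joint_pos"],2),np.round(s["wrist_force"],2),np.round(s["ft_torque"],3))
for p in ([.526,.3272],[.5345,.243],[.543,.155]):
  for z in (.066,.2): 
    q=inverse_kinematics([*p,z],Rg(.1));print(p,z,None if q is None else np.round(q,2))
```

```text
3.4917 array([0.53491829, 0.24226099, 0.29984105]) [ 0.25  0.48 -1.04  1.65  0.43  1.26 -0.78] [ 0.54 -1.17 -0.16] [ 0.027 -0.003  0.008]
[0.526, 0.3272] 0.066 [-0.05  0.76 -0.84  1.79  0.7   0.92 -1.1 ]
[0.526, 0.3272] 0.2 [ 0.03  0.62 -0.96  1.69  0.55  1.13 -0.99]
[0.5345, 0.243] 0.066 [ 0.1   0.72 -0.84  1.87  0.69  0.87 -0.99]
[0.5345, 0.243] 0.2 [ 0.2   0.57 -0.98  1.77  0.53  1.09 -0.86]
[0.543, 0.155] 0.066 [ 0.26  0.69 -0.84  1.92  0.69  0.84 -0.85]
[0.543, 0.155] 0.2 [ 0.38  0.54 -0.99  1.82  0.51  1.07 -0.71]
```

View pics/w1.png

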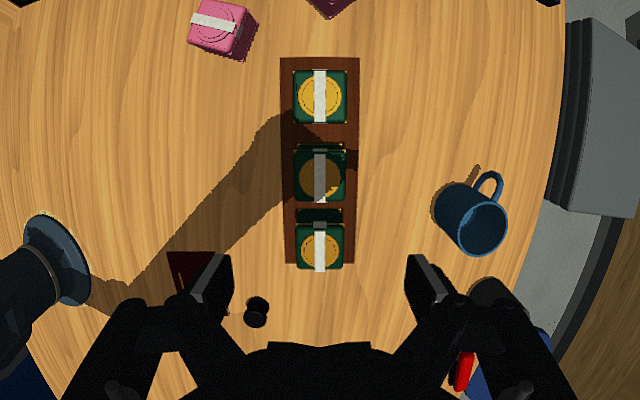

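The wrist view shows tins at (320,96), (320,174) and (319,247), aligned with the image axis. I'll measure them via depth and masks.

Run:
```python
from h import *
f=np.load("w1.npz");im,d,T,K=[f[k] for k in ("im","d","T","K")]
v,u=np.mgrid[:400,:640].astype(float);a=u-K[0,2];b=v-K[1,2];r=np.hypot(a,b)+1e-9;th=r/K[0,0]
c=np.stack([a/r*np.tan(th)*d,b/r*np.tan(th)*d,d],-1);P=c@T[:3,:3].T+T[:3,3]
sub=np.zeros((400,640),bool);sub[50:275,275:365]=1
h=P[...,2]
m=(sub&(h>.075)).astype(np.uint8)
C=[]
for cc in cv2.findContours(m,0,2)[0]:
    if cv2.contourArea(cc)<300: continue
    mm=np.zeros_like(m);cv2.drawContours(mm,[cc],-1,1,-1);pp=P[mm>0];z=np.percentile(pp[:,2],[10,50,90])
    # top face only
    w=cc[:,0,:];pts=np.array([wray(T,K,x,y,z[1]) for x,y in w])
    rr=cv2.minAreaRect(pts[:,:2].astype(np.float32)*1000);C.append(np.array(rr[0])/1000);print(rr,z.round(4),cv2.boundingRect(cc))
C=np.array(C);dd=C[0]-C[-1];print(np.arctan2(-abs(dd[0])*np.sign(dd[0]*dd[1]),abs(dd[1])),np.linalg.norm(np.diff(C,axis=0),axis=1))
m=(sub&(h>.015)).astype(np.uint8);cc=max(cv2.findContours(m,0,2)[0],key=cv2.contourArea)
pts=np.array([wray(T,K,x,y,.024) for x,y in cc[:,0]]);print(cv2.minAreaRect(pts[:,:2].astype(np.float32)*1000))
for n in [(320,96),(320,174),(319,247)]: print(P[n[1],n[0]])
```

```text
((544.113037109375, 157.88809204101562), (57.68844985961914, 63.459693908691406), 5.633449554443359) [0.0834 0.0881 0.0935] (295, 223, 50, 49)
((535.53857421875, 244.12428283691406), (56.40352249145508, 58.195919036865234), 5.651743412017822) [0.0849 0.0901 0.0935] (294, 150, 52, 53)
((526.9278564453125, 329.8363952636719), (57.27162170410156, 56.54087829589844), 5.646470546722412) [0.0851 0.0903 0.0936] (292, 70, 56, 54)
0.09961308829000043 [0.08666142 0.08614355]
((536.2640991210938, 235.9324951171875), (101.70012664794922, 295.525634765625), 5.613974571228027)
[0.52746449 0.33013292 0.09241386]
[0.53565063 0.24765676 0.09368385]
[0.54305486 0.16193863 0.09417184]
```

```bash
cat >> h.py <<'E'
PSI=.0985; B=np.array([.5353,.2437]); AX=np.array([-np.sin(PSI),np.cos(PSI)])
TIN=dict(a=B-.088*AX,b=B,c=B+.088*AX); RG=Rg(PSI)
from scipy.spatial.transform import Rotation as Ro
def tilt(deg): # about tool y
    return RG@Ro.from_euler('y',deg,degrees=True).as_matrix()
def meas(n=12):
    F=[];M=[]
    for i in range(n):
        s=sense();F.append(s["wrist_force"]);M.append(s["ft_torque"]);sleep(.02)
    R=np.array(s["tcp_rot"]);return np.mean(F,0),np.mean(M,0)@R,np.std(M,0).max(),s["time_s"]
E
python3 - <<'E'
from h import *
p=[*TIN['a'],.2]
movep(p,RG);t0=sense()["time_s"]
for a in (6,):
    print(meas());
    t=sense()["time_s"];move_l(p,tilt(a),feed=.03);print("tilt t",sense()["time_s"]-t,np.round(sense()["tcp_rot"][2],3))
    t=sense()["time_s"];move_l(p,RG,feed=.03);print(sense()["time_s"]-t)
    print(meas())
print(t0)
E
```

```text
(array([0.0233956 , 0.28645122, 0.26251005]), array([0.0018564 , 0.00404019, 0.02064125]), np.float64(0.039130492381187224), 4.2667)
tilt t 0.25839999999999996 [-0.995  0.001 -0.102]
0.2583000000000002
(array([0.09414915, 0.1128702 , 0.15816689]), array([ 0.00794143, -0.01516848,  0.00989149]), np.float64(0.03681698161935218), 4.9833)
4.0833
```

```bash
cat >> h.py <<'E'
def lg(m): 
    s=sense();print(m,"t",round(s["time_s"],2),"pos",np.round(s["position"],4),"F",np.round(s["wrist_force"],2),"gap",round(float(s["finger_gap"]),4),flush=True)
def pick(k):
    p=TIN[k];movep([*p,.2],RG);move_l([*p,.12],feed=.15)
    hit=move_l([*p,.066],feed=.08,until_force=6);lg("down hit=%s"%hit)
    if hit: return False
    command_gripper(.050,20);lg("grip");move_l([*p,.17],feed=.1);lg("lift");return True
def shake(k,A=7):
    p=[*TIN[k],.17];r=[]
    for s in (1,-1,1):
        for a in (A*s*.4,A*s*.75,A*s): move_l(p,tilt(a),feed=.03)
        sleep(.6)
        for a in (A*s*.5,0): move_l(p,tilt(a),feed=.03)
        sleep(.15);f,m,sd,t=meas(50);r.append(m);print(s,"F",f.round(2),"Mtool",m.round(4),round(t,2),flush=True)
    print("dM",((r[0]+r[2])/2-r[1]).round(4))
E
python3 - <<'E'
from h import *
if pick('a'): shake('a'); lg("end"); wristcam("pics/w2.png")
E
```

```text
down hit=False t 6.76 pos [0.5441 0.1565 0.0662] F [-0.46 -0.84  0.44] gap 0.0855
grip t 7.12 pos [0.5444 0.1563 0.0666] F [ 0.76 -0.5   2.11] gap 0.0576
lift t 8.32 pos [0.5435 0.1558 0.1692] F [ 0.73  0.29 -3.72] gap 0.0579
1 F [-0.05 -0.02 -3.89] Mtool [0.0026 0.0264 0.009 ] 11.13
-1 F [ 0.04 -0.07 -3.85] Mtool [-0.0028 -0.0195 -0.0037] 13.97
1 F [-0.06  0.07 -3.84] Mtool [0.0069 0.0166 0.0022] 16.8
dM [0.0075 0.041  0.0093]
end t 16.82 pos [0.544  0.1561 0.17  ] F [-0.34 -0.54 -3.33] gap 0.0578
```

```bash
ls pics
```

```text
crop1.png
scene0.png
top0.png
w1.png
w2.png
```

Run:
```python
from h import *
t=sense()["time_s"]
M=np.array([sense()["ft_torque"]@np.array(sense()["tcp_rot"]) for i in range(400)]);print(sense()["time_s"]-t,M.std(0),M[:5,1],M.mean(0),M[:200].mean(0),M[200:].mean(0))
```

```text
0.0 [2.35922393e-16 2.32452946e-16 2.77555756e-17] [-0.02871027 -0.02871027 -0.02871027 -0.02871027 -0.02871027] [ 0.0465771  -0.02871027 -0.02509249] [ 0.0465771  -0.02871027 -0.02509249] [ 0.0465771  -0.02871027 -0.02509249]
```

View pics/w2.png

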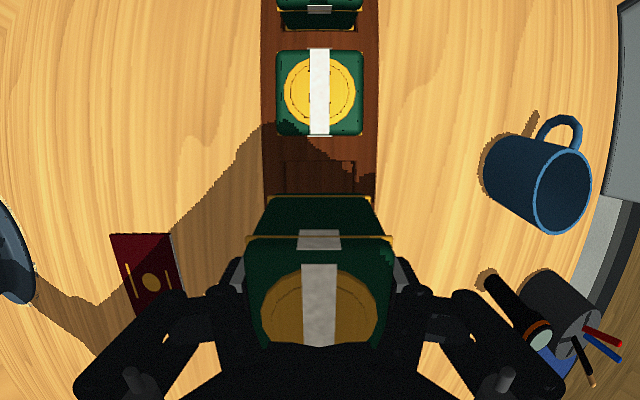

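Tin a is held square, and the level moment flips with the tilt direction by 0.041 N·m. The sign is right, though a full 24 mm of travel would give about 0.059. I'll repeat with a longer average to settle it.

Run:
```python
from h import *
p=[*TIN['a'],.17];r=[]
A=8
for s in (-1,1):
    for a in (A*s*.4,A*s*.75,A*s): move_l(p,tilt(a),feed=.03)
    sleep(.5);T=meas(25)[1]
    for a in (A*s*.5,0): move_l(p,tilt(a),feed=.03)
    sleep(.15);f,m,sd,t=meas(90);r.append(m);print(s,"tilted",T.round(4),"F",f.round(2),"Mtool",m.round(4),round(t,2),flush=True)
print("dM",(r[1]-r[0]).round(4))
```

```text
-1 tilted [0.004  0.2362 0.0071] F [ 0.12  0.07 -3.77] Mtool [ 0.0007 -0.0134  0.0066] 20.67
1 tilted [ 1.000e-04 -2.483e-01  8.100e-03] F [ 0.01 -0.03 -3.77] Mtool [-0.0034  0.0139 -0.0002] 24.48
dM [-0.0041  0.0273 -0.0068]
```

```bash
cat >> h.py <<'E'
def put(k):
    p=TIN[k];move_l([*p,.085],RG,feed=.12);hit=move_l([*p,.072],feed=.05,until_force=4);lg("mid %s"%hit)
    hit=move_l([*p,.064],feed=.02,until_force=3);lg("set %s"%hit)
    command_gripper(.085,20);lg("open");z=sense()["position"];move_l([*p,.16],feed=.15);lg("up")
def shake2(k,A=7,seq=(1,-1),n=60):
    p=[*TIN[k],.17];r=[]
    for s in seq:
        for a in (A*s*.4,A*s*.75,A*s): move_l(p,tilt(a),feed=.03)
        sleep(.5)
        for a in (A*s*.66,A*s*.33,0): move_l(p,tilt(a),feed=.03)
        sleep(.15);M=[];E=[];X=[]
        for i in range(n):
            st=sense();M.append(st["ft_torque"]@np.array(st["tcp_rot"]));E.append(st["joint_efforts"]);X.append(st["tcp_rot"][2]);sleep(.015)
        r.append(np.mean(M,0));print(s,"Mtool",r[-1].round(4),"x_z",np.mean(X,0).round(4),"E",np.mean(E,0)[3:].round(4),np.std(E,0)[3:].round(4),np.round(st["time_s"],2),flush=True)
    print("dM",(r[0]-r[1]).round(4))
E
python3 - <<'E'
from h import *
put('a');wristcam("pics/w3.png")
E
```

```text
mid False t 25.77 pos [0.5438 0.156  0.0717] F [ 0.05  0.03 -3.53] gap 0.058
set True t 26.12 pos [0.5443 0.1563 0.0665] F [ 0.32 -0.1   4.23] gap 0.0581
open t 26.51 pos [0.5431 0.1554 0.065 ] F [-0.26  0.62 -0.28] gap 0.0849
up t 27.29 pos [0.5435 0.1556 0.1593] F [-0.39 -0.06 -0.62] gap 0.0851
```

View pics/w3.png

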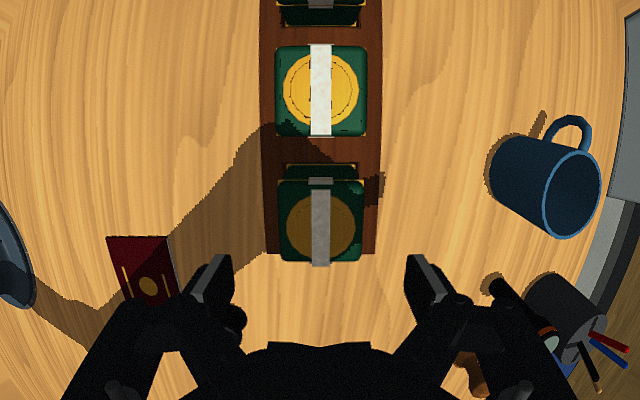

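Tin a is back home and square: its top is at (320,220), and it touched down at the same TCP height as the pick, 0.0665. Next is tin b.

Run:
```python
from h import *
if pick('b'): shake2('b'); lg("end")
```

```text
down hit=False t 29.32 pos [0.5355 0.2441 0.0662] F [0.29 0.03 0.05] gap 0.0851
grip t 29.68 pos [0.5357 0.2439 0.0666] F [ 0.33 -0.02  1.71] gap 0.0575
lift t 30.88 pos [0.5349 0.2433 0.1692] F [ 0.37 -0.28 -3.08] gap 0.0581
1 Mtool [0.005  0.002  0.0066] x_z [-1.e+00  1.e-04 -2.e-04] E [-2.03986e+01  1.26000e-02  8.00000e-03  7.00000e-04] [0.0172 0.0038 0.003  0.0009] 34.01
-1 Mtool [ 0.0053 -0.0028  0.0117] x_z [-1.e+00 -1.e-04  2.e-04] E [-2.03921e+01  1.61000e-02  4.30000e-03 -9.00000e-04] [0.0177 0.004  0.0029 0.0011] 37.16
dM [-0.0003  0.0048 -0.0052]
end t 37.17 pos [0.5353 0.2437 0.17  ] F [-0.41  0.03 -3.1 ] gap 0.058
```

Tin b shows dM ≈ 0.005, i.e. nothing moves. Tin a flipped sign with the tilt all five times. I'll return b, pick a again and confirm once more before placing it.

Run:
```python
from h import *
put('b');wristcam("pics/w4.png")
if pick('a'): shake2('a',A=7.5,n=50); lg("end")
```

```text
mid False t 38.44 pos [0.5351 0.2435 0.0717] F [ 0.09 -0.15 -3.78] gap 0.0579
set True t 38.79 pos [0.5355 0.2439 0.0665] F [ 0.17 -0.77  4.36] gap 0.0578
open t 39.18 pos [0.5345 0.2428 0.0649] F [ 0.49 -0.17 -0.15] gap 0.085
up t 39.97 pos [0.5349 0.2431 0.1592] F [ 0.13 -0.14 -1.26] gap 0.0852
down hit=False t 42.0 pos [0.5441 0.1564 0.0662] F [ 0.34 -0.08  0.58] gap 0.0848
grip t 42.36 pos [0.5443 0.1563 0.0666] F [ 0.17 -0.01  2.35] gap 0.058
lift t 43.55 pos [0.5435 0.1558 0.1692] F [-0.41  0.51 -3.82] gap 0.0577
1 Mtool [ 0.0087  0.0261 -0.0065] x_z [-1.e+00  1.e-04 -2.e-04] E [-2.02874e+01  1.96000e-02 -1.52000e-02  8.00000e-04] [0.0219 0.0037 0.0046 0.0008] 46.52
-1 Mtool [ 0.0002 -0.0242 -0.0008] x_z [-1.e+00 -1.e-04  2.e-04] E [-2.02417e+01 -2.20000e-03  1.29000e-02 -1.00000e-03] [0.0222 0.004  0.0046 0.001 ] 49.5
dM [ 0.0085  0.0502 -0.0057]
end t 49.52 pos [0.544  0.1561 0.17  ] F [ 0.09  0.88 -4.09] gap 0.0576
```

View pics/w4.png

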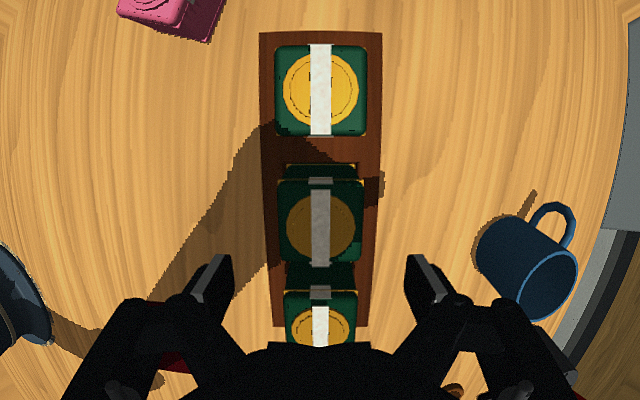

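Tin b is home at (320,222). Tin a is confirmed, with dM = 0.050 N·m, so it goes to the tray.

Run:
```python
from h import *
p=[.517,-.267]
move_l([*p,.17],RG,feed=.13);lg("over")
move_l([*p,.085],feed=.1);h=move_l([*p,.072],feed=.04,until_force=4);lg("mid %s"%h)
h=move_l([*p,.060],feed=.015,until_force=3);lg("set %s"%h)
command_gripper(.085,20);lg("open");move_l([*p,.17],feed=.12);lg("up")
move_l([.45,-.0,.30],feed=.3)
for n in ("scene","top"):
    im,d=camera(n);cv2.imwrite(f"pics/{n}9.png",im[:,:,::-1]);np.savez(f"{n}9.npz",im=im,d=d)
lg("end")
```

```text
over t 52.92 pos [ 0.5171 -0.2666  0.1701] F [-0.1  -0.1  -3.76] gap 0.0577
mid False t 54.4 pos [ 0.5169 -0.2669  0.0717] F [ 0.1  -0.04 -4.21] gap 0.0579
set True t 54.95 pos [ 0.517  -0.267   0.0645] F [-0.37  0.27  6.22] gap 0.0579
open t 55.34 pos [ 0.5155 -0.2669  0.063 ] F [ 0.23 -0.27  0.28] gap 0.0852
up t 56.38 pos [ 0.5164 -0.267   0.1692] F [-0.27  0.25 -0.03] gap 0.085
end t 57.65 pos [ 0.45   -0.0018  0.2991] F [-0.33 -0.34 -0.12] gap 0.0849
```

View pics/scene9.png

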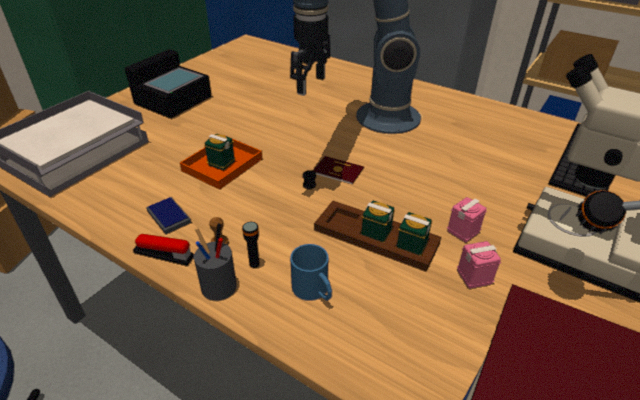

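View pics/top9.png

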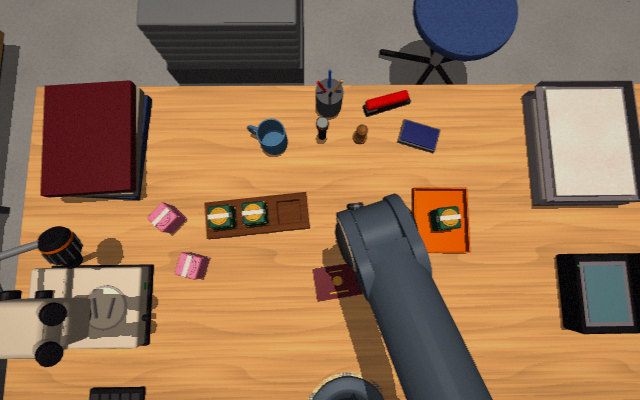

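The tin stands upright in the tray at scene (220,150) and top (447,218). Tins b and c are in their wells at scene (378,220) and (413,232), and the bystanders look unmoved. Handing in.

Run:
```python
from h import *
finish_job();print(sense()["time_s"])
```

```text
the job is handed in; nothing more can be done
the job is handed in; nothing more can be done
```

The loose piece is in tin a (the y = -88 mm well). That tin now stands upright in the orange tray, and I handed the job in at about 58 s.

- **Finding it:** I lifted tin a, leaned it 7–8° each way, and compared the moment on the tool at level. The moment changed sign with the lean every time, by 0.03–0.05 N·m. Tin b's changed by only 0.005 N·m. After putting b back I picked a up again and got 0.050 N·m. I did not lift tin c, since the piece was already found.
- **Disagreement:** A full 24 mm roll should give about 0.059 N·m. My readings came in below that, at 0.041, 0.027 and 0.050, but always in the right direction and well above the noise.
- **Handling:** I held the tins at 20 N and set them down slowly, stopping on light contact. The readings at contact were 4–6 N.
- **Last checks:** Tin b touched down at the same height it was gripped at. Tin a touched down at the height expected for the tray floor. The final pictures show a upright in the tray, b and c in their wells, and the desk items looking unmoved. The arm hid the loupe in the top view, but it is in place in the scene view.

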